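Cover the curing flask and hold it down in the sprung ring cradle

ROBOT

A 6-joint arm with a two-finger parallel gripper is mounted at the origin on a cart in front of the work surface, level with it; the furniture and walls round the work are solid. World frame = base frame: x ahead of the robot, y to its left, z up, the work surface at z = 0. Lengths are in m, angles in degrees, forces in N, time in s.
With the tool pointing down it reaches from about 0.35 to 0.725 m from the base axis. Payload 4.3 kg.
Tool frame: the origin (TCP) lies midway between the tips of the shut fingers; the grasp point (between the pads) lies 19 mm behind it; z points along the fingers, y is the line along which they close (so a half turn about z gives the same grasp; the last joint's range is limited). The gripper opens to 85 mm and grips with 20 to 120 N. Pads are 22 mm wide; open, the fingers measure 114 mm over their backs; the gripper's body (76 mm by 85 mm) begins 54 mm behind the grasp point. The pads swing forward as they close: fully open they stand 13 mm farther back than shut.
Start: joints at [62.493, 21.618, 4.641, 73.018, 0, 83.68], TCP at [0.208, 0.536, 0.231] pointing down, gripper open.
Joint ranges: [-156.06, 156.06], [-48.1, 94.91], [-58.44, 69.94], [-101.28, 121.22], [-78.64, 73.56], [-180, 180]. Speed limits (degrees/s): [147.25, 147.25, 180, 180, 180, 180].

INTERFACE

Orientations are given as [roll, pitch, yaw] about the fixed x, y, z axes, in that order (R = Rz(yaw) Ry(pitch) Rx(roll)).
In Python, from cell import reach, move_l, set_joints, gripper_open, close_gripper, sleep, inverse_kinematics, read_state, camera, camera_params, IKError, sign_off gives the robot as it stands. Calls block until the motion is done:
- reach(position, orientation): joint-space move of the TCP to a pose.
- move_l(position, ori=None, vel=0.15, force_limit=None): straight line of the TCP; ori=None keeps the orientation; vel is the mean speed in m/s. With force_limit (N) it stops when the force on the tool has changed by that much, and returns True; else False.
- set_joints(angles): joint-space move.
- gripper_open() and close_gripper(grip_force=None): open the fingers fully, or close them until they stop; grip_force is the grip in N (None keeps the last).
- sleep(seconds).
- inverse_kinematics(position, orientation): joint angles nearest the present ones, or None.
- read_state(): the state.
- camera(name): name is "side" or "top" or "wrist"; returns the picture (480x640x3 uint8, blue, green, red); there is no depth.
- camera_params(name): a dict with "fx", "fy", "cx", "cy" (pixels), "pose" (4x4, takes a point from camera to world coordinates). Camera axes: x right, y down, z forward; pixel columns grow to the right and rows downward; lengths in m; the calibration is good to about 2 mm. The wrist camera is an equidistant fisheye: a pixel r from the principal point sees the ray r / f radians off the axis. A picture is of the moment at which its call begins: read the wrist's pose just before it. camera_params takes no time and is no camera call; for the wrist camera it gives the pose at the moment of the call.
A pose or a line that the arm cannot do raises IKError and nothing moves.
- sign_off(): hands the job in; it is judged then, once.
The state is a dict: "time": time; "qpos": joint angles; "qd": joint speeds; "joint_torque": joint torques, N m; "position": TCP position; "orientation": TCP orientation; "ft_force": force on the tool from outside, world axes, zero at the start; "torque": the same for the moment, N m; "opening": finger opening in m; "finger_force": force on a finger pad.
Only numpy, scipy, OpenCV 4.12 (cv2) and the standard library are available. Lean on these libraries where they do the work, as an engineer would, in place of code of your own. Each camera call takes 0.05 s, during which the arm holds its last target. There are 200 camera calls.

TASK

Put the cover on the open curing flask where it stands on the bench, so that it sits fully seated and level, and let go of it. Then set the covered flask upright into the ring of the sprung cradle, push it down until the ring is at the bottom of its travel, and finish while still holding it down there, the cover still seated; leave the plaster model, the tin and the wax stick where they are.

Things in the scene. Friction and masses are not known exactly. Their poses are not given: they have to be found in the camera images.
- flask_mid (a point): Centre, half-way up, of the curing flask: open, round, straight-sided bare aluminium pot, 50 mm across, 62 mm high, walls 3 mm (bore 44 mm), 0.18 to 0.35 kg, standing loose on the bench, mouth up. z axis = its axis, up. With the cover on, the knob stands 20 mm above the rim; grip the sides near the rim, as the lowest 11 mm go into the ring.
- flask_foot (a point): Centre of the flask's flat underside (31 mm below flask_mid); the lower edge has a 3 mm chamfer.
- flask_rim (a point): Centre of the flask's mouth at the height of its rim (31 mm above flask_mid).
- cover_knob (a point): Centre of the round black knob (16 mm across, 16 mm high) on the flask's cover: a loose steel disc 48 mm across, 4 mm thick, 0.05 kg; below the disc a round step, 39 mm across and 5 mm deep, drops into the flask's mouth. It lies on its step on the bench, knob up, 25 mm high in all. This point is 17 mm above its lowest face and 8 mm above the disc's top. z axis = its axis, up.
- cover_seat (a point): Centre of the underside of the cover's disc, on its axis 12 mm below cover_knob and 5 mm above the bottom of the step; it coincides with flask_rim when the cover is seated.
- ring_seat (a point): Centre of the ledge in the cradle's ring on which the flask's foot stands, 44 mm above the bench with the ring up. The cradle: round grey base, 92 mm across, fixed to the bench; above it, on a visible coil spring, a steel ring, 67 mm outside, its collar of 55 mm bore rising 11 mm above the ledge. The ring moves straight down with the flask.
- ring (a joint): How far the cradle's ring is pressed down, m: 0 = up (spring free), 0.016 = bottom of its travel, ring resting on the base. It takes 5 N before it moves (it does not sink under the covered flask's weight), rising to 13 N at the bottom, and springs back up when let go.
- plaster_model: Bystander: plaster jaw model, 62x66x28 mm, origin at the centre of its underside.
- polishing_tin: Bystander: round tin with lid, 64 mm across, 28 mm high, origin at the centre of its underside.
- wax_block: Bystander: stick of wax, 16x70x12 mm, origin at the centre of its underside.
Things that resemble listed ones, but are neither listed nor needed, are in the scene too. What is shaped like the part that bears cover_knob but yellow is not meant. There is more than one size of the part that bears ring_seat; the job needs the smaller.

How it is judged:
By the outcome, as a careful person would: the job done as asked, in the order asked, and still so for the second after the job is handed in, while the arm keeps its last pose, push and grip.
It also fails if it takes over 58 s, if anything falls off the work surface, if the arm or the gripper's body presses on something with over 40 N, if the wrist force passes 120 N, or if a joint passes its speed limit or range.

## Working session

There is one attempt and no reset: what is moved stays moved. The work goes in short steps, each a Python script; the robot and the scene stay as the last script left them, time stands still between calls to the robot, and variables do not carry over. Pictures are saved under pics/ and viewed, at most 10 in all, crops included, and the job is handed in when it is done.

```bash
ls; mkdir -p pics; python3 - <<'E'
from cell import *
import cv2,numpy as np
for n in("top","side"):
    cv2.imwrite(f"pics/{n}0.png",camera(n)); p=camera_params(n); print(n,p["fx"],p["cx"],p["cy"],np.round(p["pose"],3).tolist())
s=read_state();print(s["time"],s["position"],s["orientation"],s["opening"])
E
```

```text
pics
top 456.3083965737101 324.91159781322256 240.63150087867606 [[-0.023, -0.994, 0.11, 0.444], [-1.0, 0.023, -0.002, -0.015], [-0.0, -0.11, -0.994, 0.91], [0.0, 0.0, 0.0, 1.0]]
side 500.8889277697118 321.8383919106049 233.59427921602764 [[0.991, -0.06, 0.118, 0.402], [-0.133, -0.491, 0.861, -0.953], [0.006, -0.869, -0.495, 0.602], [0.0, 0.0, 0.0, 1.0]]
0.1 [0.20755301 0.53560959 0.23045679] [-1.79895241e+02 -1.16952376e-02  1.58811364e+02] 0.08552499510553443
```

View pics/top0.png

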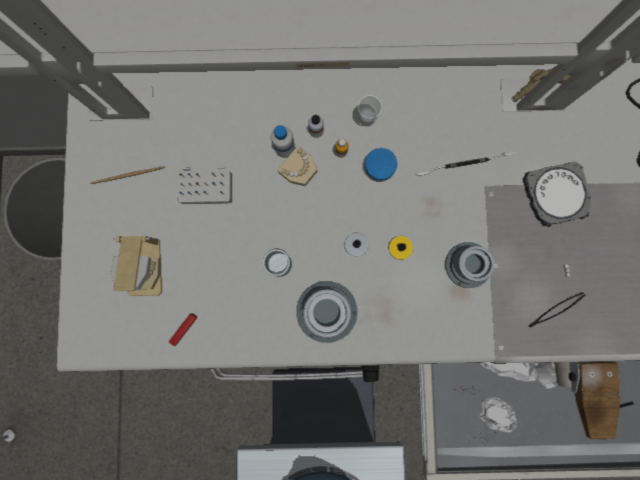

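View pics/side0.png

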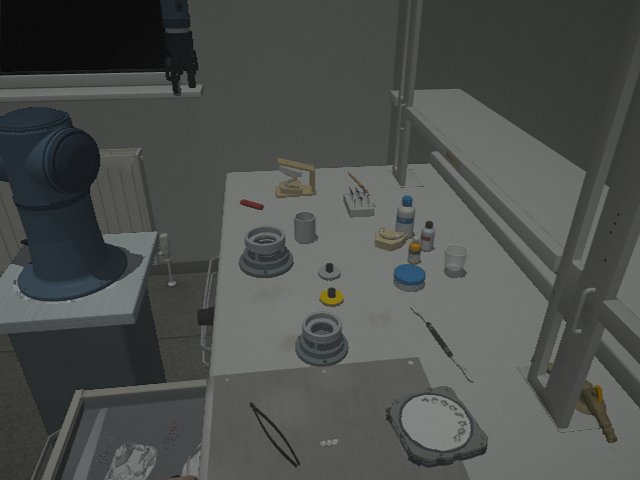

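Top view: the flask is the grey pot at (278,262); the glass at (368,108) is clear, so not it. Two covers: grey at (356,244), which fits, and yellow at (401,247), which is the decoy. Two cradles: the large one at (327,312) with a base about 60 px across, and the small one at (470,265) at about 50 px, which is the one needed. I'll confirm these in one enlarged crop.

```bash
cat > h.py <<'E'
from cell import *
import cv2,numpy as np
def ray(n,u,v,p=None):
    p=p or camera_params(n); P=np.array(p["pose"]); x=(u-p["cx"])/p["fx"]; y=(v-p["cy"])/p["fy"]
    if n=="wrist":
        r=np.hypot(x,y); s=np.sin(r)/r if r>1e-9 else 1; d=np.array([x*s,y*s,np.cos(r)])
    else: d=np.array([x,y,1])
    return P[:3,3],P[:3,:3]@d
def pt(n,u,v,z,p=None):
    o,d=ray(n,u,v,p); return (o+d*(z-o[2])/d[2])
def pix(n,X,p=None):
    p=p or camera_params(n); P=np.array(p["pose"]); c=P[:3,:3].T@(np.array(X)-P[:3,3])
    if n=="wrist":
        r=np.hypot(c[0],c[1]); t=np.arctan2(r,c[2]); k=t/max(r,1e-9)
    else: k=1/c[2]
    return np.array([p["cx"]+p["fx"]*c[0]*k,p["cy"]+p["fy"]*c[1]*k])
E
python3 - <<'E'
from h import *
im=cv2.imread("pics/top0.png")
c=cv2.resize(im[220:350,250:510],None,fx=3,fy=3,interpolation=cv2.INTER_CUBIC);cv2.imwrite("pics/crop1.png",c)
for n,u,v,z in(("flask rim",278,262,.062),("knob",357,244,.02),("yellow",402,247,.02),("ring",475,264,.055),("base",469,266,.01),("bigring",326,312,.06)): print(n,np.round(pt("top",u,v,z),4))
for a in((470,265),(327,312)): pass
E
```

```text
flask rim [0.5004 0.0709 0.062 ]
knob [ 0.535  -0.0801  0.02  ]
yellow [ 0.527 -0.168  0.02 ]
ring [ 0.4886 -0.2975  0.055 ]
base [ 0.4873 -0.3003  0.01  ]
bigring [ 0.4063 -0.0162  0.06  ]
```

View pics/crop1.png

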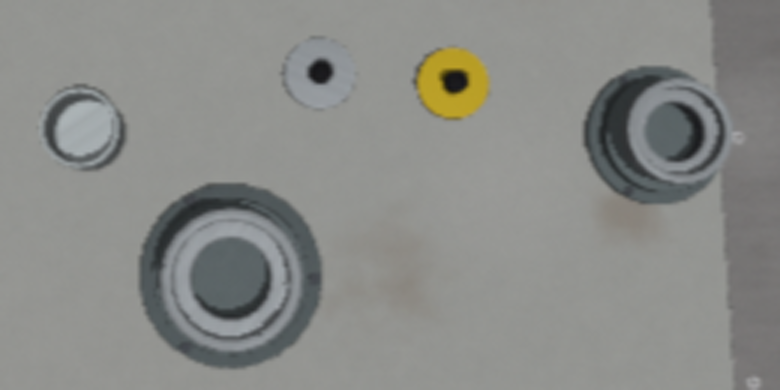

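The crop confirms them: grey cover with its knob at (357,244), yellow decoy at (402,247), flask rim at (277,262) and the small cradle's ring at (476,264). I'll go above the cover and look at it from close by.

```bash
python3 - <<'E'
from h import *
O=[180,0,-137]
reach([.535,-.08,.16],O)
p=camera_params("wrist"); im=camera("wrist"); cv2.imwrite("pics/w1.png",im)
print(p["fx"],p["cx"],p["cy"],np.round(p["pose"],3).tolist(),pix("wrist",[.535,-.08,.02],p))
s=read_state();print(s["time"],s["position"],s["orientation"],s["qpos"])
E
```

```text
371.64829954431775 325.8040714284624 239.70298590177327 [[-0.682, 0.7, 0.211, 0.482], [0.731, 0.653, 0.197, -0.13], [0.0, 0.289, -0.957, 0.303], [0.0, 0.0, 0.0, 1.0]] [326.36854226 224.20482492]
2.6417 [ 0.53517177 -0.07936726  0.16007163] [-1.79996989e+02  1.29105872e-02 -1.36944029e+02] [-1.51600503e+01  1.94490806e+01 -9.23376119e+00  6.13077985e+01
  9.38854371e-03 -5.82160206e+01]
```

View pics/w1.png

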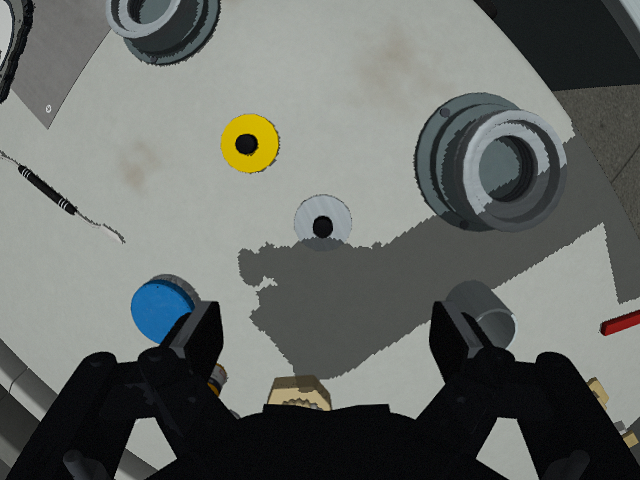

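The wrist view shows the cover's knob at (323,227), which agrees with the estimate to a few pixels. Next I refine by mask, grasp the knob, lift, and look at the flask.

```bash
python3 - <<'E'
from h import *
O=[180,0,-137]
p=camera_params("wrist"); im=cv2.imread("pics/w1.png")
m=np.zeros((480,640),np.uint8); m[200:250,295:350]=(im[200:250,295:350].max(2)<45)*255
n,l,st,c=cv2.connectedComponentsWithStats(m); i=1+np.argmax(st[1:,4]); print(st[i],c[i])
k=pt("wrist",*c[i],.0185,p); t=pt("top",356.7,243.7,.02); print("knob",k,t)
a=(k+t)/2
move_l([a[0],a[1],.06],O,vel=.15)
print(move_l([a[0],a[1],.0115],O,vel=.05,force_limit=6))
s=read_state();print(s["position"],s["ft_force"])
close_gripper(40)
s=read_state();print(s["opening"],s["finger_force"],s["position"],s["ft_force"])
cv2.imwrite("pics/side1.png",camera("side")[200:360,200:460])
move_l([a[0],a[1],.15],O,vel=.1)
s=read_state();print(s["opening"],s["time"],s["position"])
p=camera_params("wrist"); im=camera("wrist"); cv2.imwrite("pics/w2a.png",im)
d=pt("top",277.3,262.3,.062); print("flask",d)
reach([d[0],d[1],.17],O)
p=camera_params("wrist"); im=camera("wrist"); cv2.imwrite("pics/w2.png",im)
print(pix("wrist",[d[0],d[1],.062],p),read_state()["opening"],read_state()["time"])
E
```

```text
[313 216  20  23 344] [322.33430233 226.61918605]
knob [ 0.53891636 -0.08068152  0.0185    ] [ 0.53559349 -0.07951591  0.02      ]
False
[ 0.53762168 -0.08021173  0.01183399] [ 0.91089452  0.5682706  -0.30697361]
0.014179517519795574 39.064527733717114 [ 0.53731033 -0.0801174   0.01171822] [ 0.10154002 -0.5798804   2.70990533]
0.013948770886737856 6.8083 [ 0.53671273 -0.07993394  0.14924478]
flask [0.49991224 0.07223047 0.062     ]
[326.94145575 236.25985733] 0.013638541961211116 7.5833
```

View pics/w2.png

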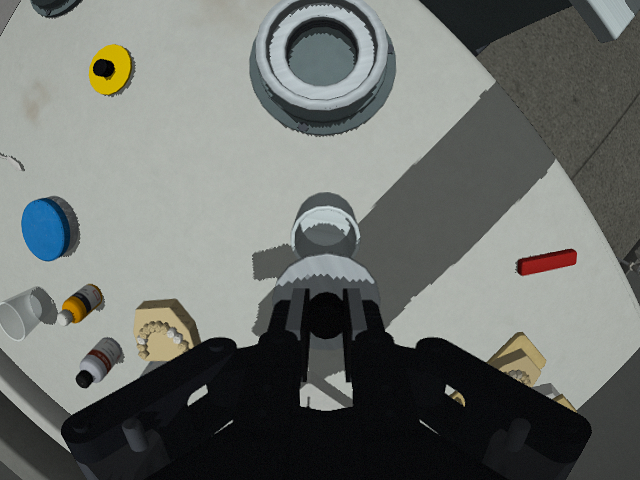

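The cover is held, with its knob at (327,316) between the pads. The flask rim spans about x=291..360 around (326,236), as predicted. One check overlay of the predicted rim circle and disc will show the offsets.

```bash
python3 - <<'E'
from h import *
p=camera_params("wrist"); im=cv2.imread("pics/w2.png"); s=read_state(); T=s["position"]; print(T,s["opening"])
S=4;x0,y0=235,175
c=cv2.resize(im[y0:y0+150,x0:x0+185],None,fx=S,fy=S,interpolation=cv2.INTER_CUBIC)
def circ(cx,cy,z,r,col):
    P=np.array([pix("wrist",[cx+r*np.cos(a),cy+r*np.sin(a),z],p) for a in np.linspace(0,6.283,60)])
    cv2.polylines(c,[np.int32((P-[x0-.5,y0-.5])*S)],True,col,1)
d=[.4999,.0722]
circ(*d,.062,.025,(0,0,255));circ(*d,.062,.022,(0,255,0))
circ(T[0],T[1],T[2]-.0117+.009,.024,(255,0,255))
circ(*d,0,.025,(255,255,0))
cv2.imwrite("pics/c2.png",c)
E
```

```text
[0.50015535 0.07170684 0.16978372] 0.013638541961211116
```

View pics/c2.png

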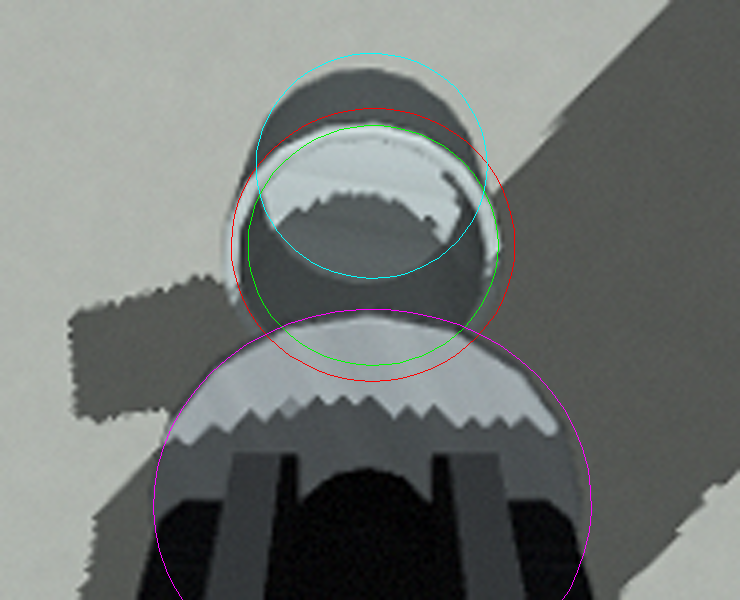

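The overlay shows the real rim about 2 mm left and 2.6 mm down of the prediction, and the disc about 0.4 mm left and 1 mm down. The relative correction is about (+2.2, 0) mm. I'll lower the cover with force feedback, expecting seating at TCP z ≈ 0.0687; stopping about 5 mm high would mean the step is resting on the rim.

```bash
python3 - <<'E'
from h import *
O=[180,0,-137]; x,y=.5021,.0721
move_l([x,y,.085],O,vel=.1)
sleep(.2)
b=read_state(); print(b["position"],b["ft_force"])
print(move_l([x,y,.066],O,vel=.02,force_limit=4))
s=read_state();print(s["position"],s["ft_force"]-b["ft_force"],s["torque"]-b["torque"],s["opening"],s["time"])
im=camera("side"); u=np.int32(pix("side",[.5,.072,.06])); print(u)
cv2.imwrite("pics/c3.png",cv2.resize(im[u[1]-50:u[1]+50,u[0]-60:u[0]+60],None,fx=5,fy=5,interpolation=cv2.INTER_CUBIC))
E
```

```text
[0.50272663 0.07213354 0.08570086] [ 0.65487744  0.36014178 -0.60853116]
True
[0.50186972 0.07209275 0.06869692] [-0.92550303  0.11750586  4.29835572] [-0.02910159  0.14542288 -0.0488962 ] 0.01357667812429922 9.55
[303 217]
```

View pics/c3.png

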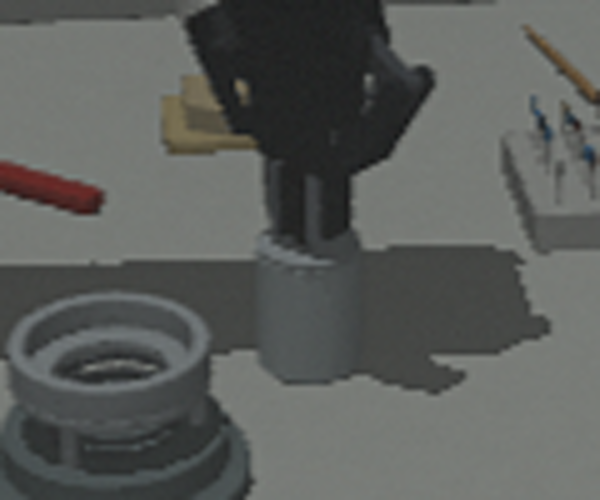

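Contact came at z = 0.0687, just as expected for a seated cover, and the side view shows the disc down on the pot. I'll release, rise and look.

```bash
python3 - <<'E'
from h import *
O=[180,0,-137]; x,y=.5021,.0721
gripper_open(); move_l([x,y,.15],O,vel=.15)
p=camera_params("wrist"); im=camera("wrist"); S=4; T=read_state()["position"]
u=np.int32(pix("wrist",[x,y,.06],p)); x0,y0=u-[90,75]
c=cv2.resize(im[y0:y0+150,x0:x0+185],None,fx=S,fy=S,interpolation=cv2.INTER_CUBIC)
def circ(cx,cy,z,r,col):
    P=np.array([pix("wrist",[cx+r*np.cos(a),cy+r*np.sin(a),z],p) for a in np.linspace(0,6.283,60)])
    cv2.polylines(c,[np.int32((P-[x0-.5,y0-.5])*S)],True,col,1)
circ(x,y,.062,.025,(0,0,255));circ(x,y,.066,.024,(255,0,255))
cv2.imwrite("pics/c4.png",c); print(T,read_state()["time"],u)
E
```

```text
[0.50120215 0.07206767 0.14886513] 11.0417 [326 244]
```

View pics/c4.png

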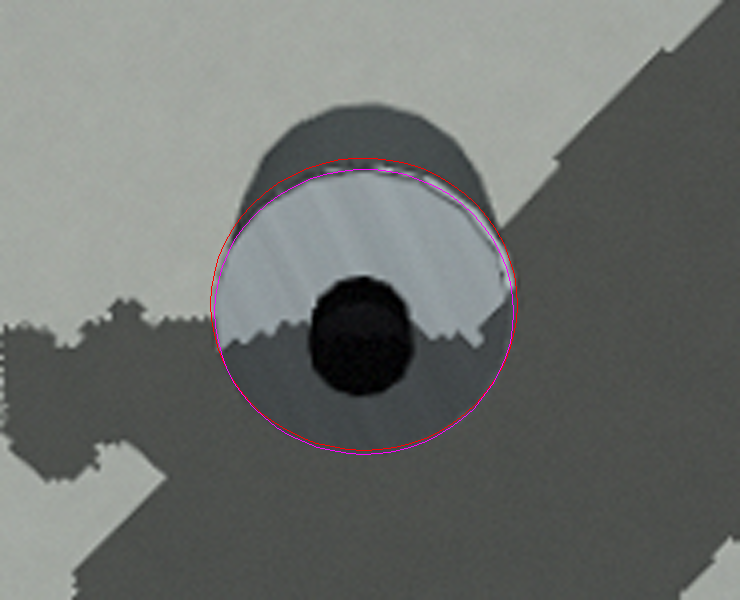

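The knob is upright and centred and the disc fits the predicted circle (centre about (363,310) in the crop), so the cover is seated and level. Next I grasp the flask, lift it, and look at the cradle from a stand-off.

```bash
python3 - <<'E'
from h import *
O=[180,0,-137]; x,y=.5018,.0720
move_l([x,y,.09],O,vel=.15); b=read_state()["ft_force"]
print(move_l([x,y,.018],O,vel=.06,force_limit=6)); s=read_state(); print(s["position"],s["ft_force"]-b)
close_gripper(80); s=read_state(); print(s["position"],s["opening"],s["finger_force"],s["ft_force"]-b)
move_l([x,y,.12],O,vel=.1); sleep(.2); s=read_state(); print(s["position"],s["opening"],s["ft_force"]-b)
reach([.54,-.245,.14],O); sleep(.3)
p=camera_params("wrist"); im=camera("wrist"); cv2.imwrite("pics/w5.png",im)
s=read_state(); print(s["position"],s["orientation"],s["opening"],s["time"])
S=3; g=[.4886,-.2975]; u=np.int32(pix("wrist",[*g,.055],p)); x0,y0=np.maximum(u-[110,90],0)
c=cv2.resize(im[y0:y0+195,x0:x0+250],None,fx=S,fy=S,interpolation=cv2.INTER_CUBIC)
def circ(cx,cy,z,r,col):
    P=np.array([pix("wrist",[cx+r*np.cos(a),cy+r*np.sin(a),z],p) for a in np.linspace(0,6.283,60)])
    cv2.polylines(c,[np.int32((P-[x0-.5,y0-.5])*S)],True,col,1)
circ(*g,.055,.0335,(0,0,255));circ(*g,.055,.0275,(0,255,0))
T=s["position"];circ(T[0],T[1],T[2]-.018+.066,.024,(255,0,255));circ(T[0],T[1],T[2]-.018+.003,.025,(255,255,0))
cv2.imwrite("pics/c5.png",c);print(u,x0,y0)
E
```

```text
False
[0.50223759 0.07202325 0.01842027] [-0.66392437 -0.24717338  0.23315404]
[0.50193796 0.07239509 0.01868809] 0.04842071171884526 82.02838931232691 [-2.89545934 -0.19087095  4.76220233]
[0.50129104 0.07197462 0.11935048] 0.04838838062628269 [-0.39611682  0.20092028 -3.89331802]
[ 0.54016627 -0.24419462  0.14004729] [ 1.79995095e+02  2.53617672e-03 -1.36930071e+02] 0.04883897878123229 16.3083
[320 129] 210 39
```

View pics/c5.png

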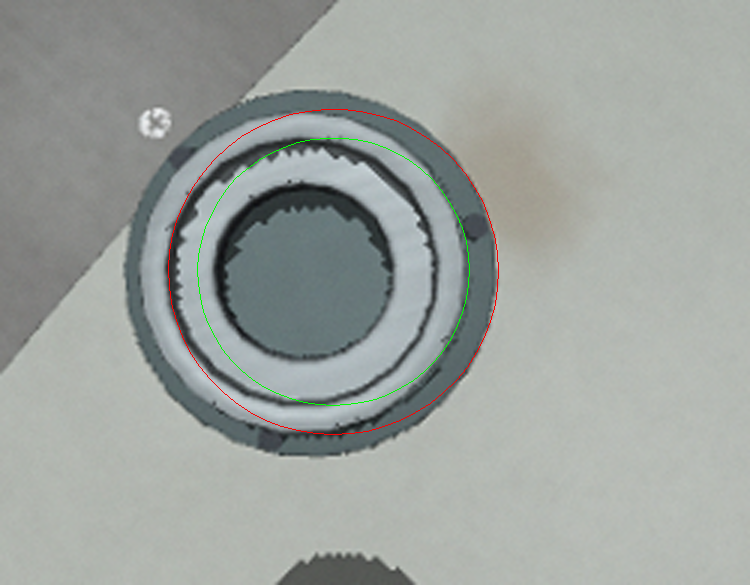

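The ring's bore runs x 168..437 and y 138..404 in the crop, so its centre is at image (310.8, 129.5), and the wrist camera has proved trustworthy up close. The measured load of 3.9 N fits the flask plus cover. I'll insert with force sensing: the ledge should be felt at TCP z ≈ 0.063, the collar top at ≈ 0.074.

```bash
python3 - <<'E'
from h import *
O=[180,0,-137]
g=pt("wrist",310.8,129.5,.055); print(g)
x,y=g[:2]
move_l([x,y,.14],O,vel=.12); move_l([x,y,.082],O,vel=.08); sleep(.3)
b=read_state(); print(b["position"],b["ft_force"])
h=move_l([x,y,.059],O,vel=.02,force_limit=3.5)
s=read_state(); print(h,s["position"],s["ft_force"]-b["ft_force"],s["torque"]-b["torque"],s["opening"],s["time"])
im=camera("side"); u=np.int32(pix("side",[x,y,.07]))
cv2.imwrite("pics/c6.png",cv2.resize(im[u[1]-60:u[1]+60,u[0]-70:u[0]+70],None,fx=5,fy=5,interpolation=cv2.INTER_CUBIC))
E
```

```text
[ 0.49279752 -0.30190437  0.055     ]
[ 0.49307682 -0.30212836  0.08246302] [ 0.14174948 -0.40820054 -4.43521474]
True [ 0.49258568 -0.30178372  0.06116765] [ 1.54586884 -0.55281205  5.28306027] [-0.23846863 -0.30184197  0.01339523] 0.04890876387442408 19.1833
```

The flask is in on the ledge (nothing touched at collar height). Now I push down to the hard stop.

```bash
python3 - <<'E'
from h import *
O=[180,0,-137]; x,y=.4927,-.3018
b=np.array([.14,-.41,-4.44])
for z,f in((.055,14),(.050,14),(.040,18)):
    h=move_l([x,y,z],O,vel=.015,force_limit=f); s=read_state(); print(h,s["position"],s["ft_force"]-b,s["torque"],s["opening"],s["time"])
sleep(.5); s=read_state(); print(s["position"],s["ft_force"]-b,s["finger_force"],s["orientation"])
im=camera("side"); u=np.int32(pix("side",[x,y,.06]))
cv2.imwrite("pics/c7.png",cv2.resize(im[u[1]-60:u[1]+60,u[0]-70:u[0]+70],None,fx=5,fy=5,interpolation=cv2.INTER_CUBIC))
E
```

```text
False [ 0.49262455 -0.30178473  0.05506494] [0.92510068 0.27704712 9.89455764] [-0.09026062 -0.05469714 -0.03987527] 0.048709064341635105 19.7417
False [ 0.49262863 -0.30177998  0.0501831 ] [-1.0598841   0.64593042 11.0605817 ] [0.08969414 0.10376127 0.01804536] 0.04874069962155713 20.225
True [ 0.49266058 -0.30178258  0.04700649] [-1.40493739  1.28617305 13.09099001] [0.21000632 0.29514351 0.0079515 ] 0.04856000339246962 20.65
[ 0.49269176 -0.30180415  0.0470641 ] [-1.66122355  1.57767696 13.14489768] 83.85034695267677 [-1.79959385e+02  1.83057160e-03 -1.36995367e+02]
```

View pics/c7.png

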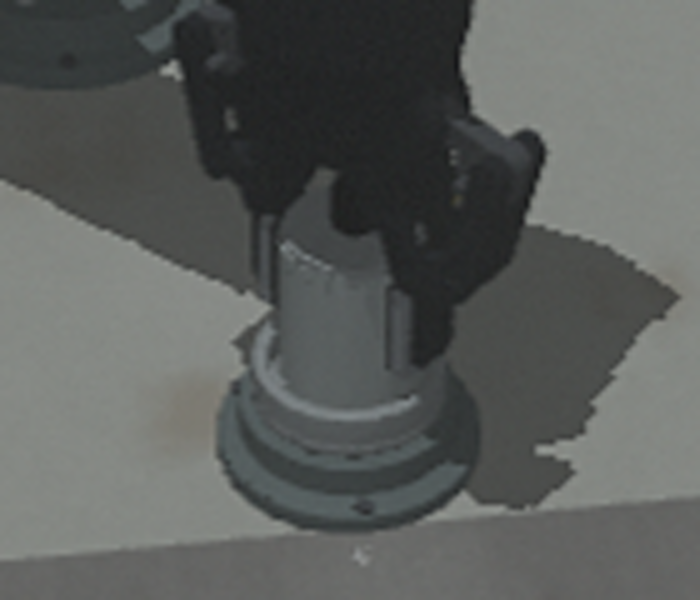

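The side view shows the flask upright in the ring, the ring down by the base and the cover in place. The held force is only about 13 N, so I'll add a small margin against the stop and then hand in.

```bash
python3 - <<'E'
from h import *
O=[180,0,-137]; x,y=.4927,-.3018
for z in np.arange(.0468,.0420,-.0004):
    move_l([x,y,z],O,vel=.01); sleep(.2); s=read_state(); f=s["ft_force"][2]+4.44
    print(round(z,4),s["position"].round(4),round(f,1),round(s["time"],1))
    if f>25: break
sleep(.6); s=read_state(); print(s["position"],s["ft_force"],s["opening"],s["torque"])
E
```

```text
0.0468 [ 0.4927 -0.3018  0.0473] 12.1 21.6
0.0464 [ 0.4926 -0.3018  0.0469] 11.8 22.1
0.046 [ 0.4927 -0.3018  0.0467] 14.2 22.6
0.0456 [ 0.4927 -0.3018  0.0467] 16.3 23.0
0.0452 [ 0.4927 -0.3018  0.0466] 18.8 23.4
0.0448 [ 0.4927 -0.3018  0.0466] 21.2 23.9
0.0444 [ 0.4927 -0.3018  0.0466] 24.3 24.4
0.044 [ 0.4927 -0.3018  0.0466] 26.0 24.8
[ 0.49271327 -0.30182649  0.0465712 ] [-5.02110097  3.1502297  22.04317019] 0.04904955705675092 [0.81422804 1.09720499 0.01457274]
```

Position is stalled at z = 0.0466 (the 16 mm stop) while the force rises to 26 N, so the ring is at the bottom.

```bash
python3 -c "
from cell import *
sign_off();print(read_state()['time'])"
```

```text
the job is handed in; nothing more can be done
the job is handed in; nothing more can be done
```

The job is handed in: the cover is seated on the flask, and the arm is holding the flask in the small cradle with the ring at the bottom of its travel (about 26 N). It was done at about 25 s, and the plaster model, tin and wax stick were not touched.

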